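Scoop the bearing balls into the balance pot

TASK

The four bearing balls in the tray are to be weighed: draw the gate plate straight up out of its slots by its top edge and lay it flat on the rubber pad, then use the hand scoop to lift the balls out of the tray and tip all four into the pot on the balance. Do not touch the balls with the fingers; leave the pot standing on the balance, set the scoop down level on the bench, and do not disturb the plug gauges and the pipe elbow.

Things in the scene. Friction and masses are not known exactly. Their poses are not given: they have to be found in the camera images.
- tray: Fixed shallow steel tray, 210 (x) x 90 (y) x 32 mm high, open on top, floor 4 mm thick, inner width 68 mm. Origin: centre of its underside; x is its long axis. Its -x end, nearest the robot, is the ball bay, ended by a 35 degree ramp (floor at x=-57 mm to rim at x=-97 mm). The gate stands across it at x=-4 mm; beyond the gate it is empty up to the upright end wall at x=+99 mm.
- tray_slot (a point): Tray floor between the two upright slots in the side walls that hold the gate; each slot 7 mm wide, 6 mm deep, 28 mm high.
- tray_ramp (a point): Middle of the foot of the ramp that ends the ball bay, on the tray floor. Axes as the tray's.
- gate: Loose thin dark steel gate plate standing upright in the slots across the tray: 4 mm thick (x), 78 mm wide (y), 80 mm high (z); its top edge is thickened to 10 mm (z 70 to 80 mm). 0.18 kg. Origin: centre of its bottom edge, on the tray floor; x is the plate's normal, z points to the thick edge.
- gate_mid (a point): Middle of the gate plate, 40 mm above its bottom edge.
- pad: Fixed thin black rubber pad, 160 x 160 x 3 mm, empty. Origin: centre of its underside.
- scoop: Loose bare steel-sheet hand scoop, 0.16 kg, standing level. Pan 76 mm long (x -38 to +38), 60 wide (56 inside), floor 1.6, side walls 24 high; open mouth at -x, back wall at +x. Black handle bar on a post above the back wall: 80 long along x (x -4 to +76), 14 wide (y), 22 tall (z 57 to 79 mm). Origin: centre of the underside of the floor.
- scoop_grip (a point): Middle of the scoop's handle bar, 36 mm behind and 68 mm above the scoop's origin.
- balance: Fixed bench balance, grey, 150 x 150 mm with a steel plate on top at z=36 mm. Origin: centre of its underside.
- pot: Loose round open steel pot standing on the balance, 110 mm outside diameter at the rim, 104 mm inside, 60 mm high, base 4 mm thick, 0.3 kg. Origin: centre of its underside, z up; its rim is at z=60 mm.
- ball0: Bearing ball, bright steel, 24 mm diameter, 56 g, one of four alike lying in the tray's ball bay. Origin turns with the ball: use the centre point.
- ball0_center (a point): Centre of ball0.
- ball1: Bearing ball, bright steel, 24 mm diameter, 56 g, one of four alike lying in the tray's ball bay. Origin turns with the ball: use the centre point.
- ball1_center (a point): Centre of ball1.
- ball2: Bearing ball, bright steel, 24 mm diameter, 56 g, one of four alike lying in the tray's ball bay. Origin turns with the ball: use the centre point.
- ball2_center (a point): Centre of ball2.
- ball3: Bearing ball, bright steel, 24 mm diameter, 56 g, one of four alike lying in the tray's ball bay. Origin turns with the ball: use the centre point.
- ball3_center (a point): Centre of ball3.
- plug0: Bystander: knurled steel plug gauge lying on the bench, 96 mm long, 18 mm thick. Origin: its underside. To be left alone.
- plug1: Bystander: knurled steel plug gauge lying on the bench, 96 mm long, 18 mm thick. Origin: its underside. To be left alone.
- plug2: Bystander: knurled steel plug gauge lying on the bench, 96 mm long, 18 mm thick. Origin: its underside. To be left alone.
- elbow: Bystander: copper pipe elbow lying flat, legs 42 mm, 26 mm thick. Origin: its underside. To be left alone.
Mind the look-alikes: they are no part of the job. There is more than one size of the balance; the one meant has the size given above.

How it is judged:
By the outcome, as a careful person would: the job done as asked, in the order asked, and still so for the second after the job is handed in, with the robot touching nothing.
It also fails if it takes over 72 s, if anything falls off the work surface, if the arm or the gripper's body presses on something with over 40 N, if the wrist force passes 120 N, or if a joint passes its speed limit or range.

ROBOT

A 7-joint arm with a two-finger parallel gripper is mounted at the origin on the work surface. World frame = base frame: x ahead of the robot, y to its left, z up, the work surface at z = 0. Lengths are in mm, angles in rad, forces in N, time in s.
With the tool pointing down it reaches from about 400 to 900 mm from the base axis. Payload 5.5 kg.
Tool frame: the origin (TCP) lies at the very end of the fingers, on their centre line; the grasp point (between the pads) lies 19 mm behind it; y points along the fingers, z is the direction in which the jaws open and shut, and the axes are right-handed (so a half turn about y gives the same grasp; the last joint's range is limited). The gripper opens to 85 mm and grips with 20 to 120 N. Pads are 22 mm wide; open, the fingers measure 114 mm over their backs; the gripper's body (76 mm by 85 mm) begins 54 mm behind the grasp point. The pads swing forward as they close: fully open they stand 13 mm farther back than shut.
Start: joints at [-1.013, 0.501, -0.427, 1.55, 0.221, 1.138, -0.21], TCP at [188.818, 621.971, 231.31] pointing down, gripper open.
Joint ranges: [-2.88, 2.88], [-0.31, 2.03], [-1.54, 1.56], [0.2, 2.42], [-1.41, 4.55], [0.19, 2.02], [-2.57, 2.57]. Speed limits (rad/s): [2.57, 2.57, 3.14, 3.14, 3.14, 3.14, 3.14].

INTERFACE

Orientations are given as a unit quaternion [x, y, z, w].
In Python, from cell import arm, get_image, get_calibration, nets gives the robot as it stands.
- The arm moves only by the tool move_arm, never from a script. Its argument "targets" is a list of rows, each a list of 6 numbers: the shift along the tool's x, y, z in mm, then the turn, a rotation vector about the tool's x, y, z in rad. In form: [[dx, dy, dz, rx, ry, rz], ...]. A call has 1 to 12 rows; each row is the pose to reach, as a shift and turn from the pose measured when the call began, along the tool's axes at that moment; what a row does not reach only later rows make up. A row lasts 1/12 s, in which the tool goes at most 41.7 mm and 7.16 degrees, less where a joint would pass 70% of its speed; a pose out of reach is approached as far as the arm can. A call with a gripper value outside its range is refused whole. "gripper" is the opening in per cent of the stroke, from 0 (shut) to 100 (fully open), set as the call begins (left out, the last holds). The fingers move at their own pace and stop on an object; the grip force is fixed at half the most. Time passes only in rows, so rows that repeat a pose let the fingers close. It gives the time, the measured TCP pose, the force and the opening at its end, in the units of the state.
- arm.get_obs(): the state, without advancing time (a new reading comes with each control period).
- get_image(name): name is "scene" or "top" or "wrist"; returns the picture (420x560x3 uint8, blue, green, red); there is no depth.
- get_calibration(name): a dict with "K" (3x3 intrinsics, pixels), "pose" (4x4, takes a point from camera to world coordinates). Camera axes: x right, y down, z forward; pixel columns grow to the right and rows downward; lengths in mm; the calibration is good to about 2 mm. A picture is of the moment at which its call begins: read the wrist's pose just before it. get_calibration takes no time and is no camera call; for the wrist camera it gives the pose at the moment of the call.
- arm.sign_off(): hands the job in, once; it reports no verdict.
Trained networks look in the newest picture that a camera, given by its name, has taken for a name from the list of things; names that differ only in an ending like _2 or _b are one class to them, and where a whole thing is asked for, a point or a joint stands for the part that bears it (a point fixed in the world has none). Each returns a list of dicts, best first, with "score" (0 to 1); they miss things now and then, are a little off and sometimes report something else, mostly with a low value. They report only what shows in the picture. A call takes as long as a camera call. They do not tell look-alikes from the thing itself.
- nets.boxes_of(camera, name): "pixel" ([column, row] in pixels, amid what is visible of it).
- nets.landmark_of(camera, name): "pixel" ([column, row] in pixels: a listed point, or the origin of a listed thing).
The state is a dict: "clock": time; "joint_positions": joint angles; "joint_vel": joint speeds; "joint_efforts": joint torques, N m; "tool_pos": TCP position; "tcp_rot": TCP orientation; "contact_force": force on the tool from outside, world axes, zero at the start; "ft_torque": the same for the moment, N m; "opening": finger opening in mm.
Only numpy, scipy, OpenCV 4.12 (cv2) and the standard library are available. Lean on these libraries where they do the work, as an engineer would, in place of code of your own. Each camera call takes 0.05 s, during which the arm holds its last target. There are 200 camera calls.

## Working session

There is one attempt and no reset: what is moved stays moved. The work goes in short steps, Python scripts to look and compute and a tool call to move; the robot and the scene stay as the last step left them, time stands still between calls to the robot, and variables do not carry over. Pictures are saved under pics/ and viewed, about 8 in all and at most 12, crops included, and the job is handed in when it is done.

Besides the shell and the picture viewer there is one more tool, called as name([rows], argument=value, ...), one row to a line, values as JSON. move_arm: Moves the arm, as the interface text tells. Its arguments: {"type":"object","properties":{"targets":{"type":"array"},"gripper":{"type":"number"}},"required":["targets"]}

```bash
mkdir -p pics; ls; cat > h.py <<'E'
import numpy as np, cv2
from cell import arm, get_image, get_calibration, nets
from scipy.spatial.transform import Rotation as R
def ray(cam,px,z,cal=None):
    c=cal or get_calibration(cam);K=np.array(c["K"]);T=np.array(c["pose"])
    d=T[:3,:3]@np.linalg.inv(K)@np.array([px[0],px[1],1.]);o=T[:3,3]
    return o+d*(z-o[2])/d[2]
def proj(cam,p,cal=None):
    c=cal or get_calibration(cam);K=np.array(c["K"]);T=np.array(c["pose"])
    q=K@(T[:3,:3].T@(np.array(p,float)-T[:3,3]));return q[:2]/q[2]
def tri(p1,p2,c1="scene",c2="top"):
    A=[];b=[]
    for cam,px in((c1,p1),(c2,p2)):
        c=get_calibration(cam);K=np.array(c["K"]);T=np.array(c["pose"])
        d=T[:3,:3]@np.linalg.inv(K)@np.array([px[0],px[1],1.]);d/=np.linalg.norm(d)
        P=np.eye(3)-np.outer(d,d);A.append(P);b.append(P@T[:3,3])
    A=np.vstack(A);b=np.hstack(b);x=np.linalg.lstsq(A,b,rcond=None)[0]
    return x,np.linalg.norm(A@x-b)
def delta(pos,rot):
    "row for move: pos world mm, rot Rotation"
    o=arm.get_obs();r=R.from_quat(o["tcp_rot"])
    return np.r_[r.inv().apply(np.array(pos)-o["tool_pos"]),(r.inv()*rot).as_rotvec()]
E
python3 - <<'E'
from h import *
np.set_printoptions(precision=3,suppress=True)
o=arm.get_obs();print(o["clock"],o["tool_pos"],R.from_quat(o["tcp_rot"]).as_matrix(),o["opening"])
for c in("scene","top"):
    im=get_image(c);cv2.imwrite(f"pics/{c}0.png",im);k=get_calibration(c);print(c,k["pose"],k["K"])
    for n in("tray","tray_slot","tray_ramp","gate","gate_mid","pad","scoop","scoop_grip","balance","pot","ball0_center","plug0","elbow"):
        print(c,n,[(np.round(d["pixel"]),round(d["score"],2)) for d in nets.landmark_of(c,n)])
print(arm.get_obs()["clock"])
E
```

```text
pics
0.0 [188.679 621.266 230.255] [[ 0.957 -0.001  0.29 ]
 [-0.29  -0.002  0.957]
 [-0.    -1.    -0.002]] 84.88786450332653
scene [[  -0.659    0.576   -0.484 1005.202]
 [   0.752    0.512   -0.415  384.952]
 [   0.009   -0.637   -0.771  781.211]
 [   0.       0.       0.       1.   ]] [[468.002   0.    278.62 ]
 [  0.    468.002 212.814]
 [  0.      0.      1.   ]]
scene tray []
scene tray_slot [(array([261., 219.]), 0.83)]
scene tray_ramp [(array([279., 209.]), 0.83)]
scene gate [(array([264., 224.]), 0.56), (array([269., 216.]), 0.49)]
scene gate_mid [(array([259., 204.]), 0.88), (array([271., 219.]), 0.29)]
scene pad [(array([226., 129.]), 0.7), (array([342., 312.]), 0.51)]
scene scoop [(array([349., 317.]), 0.89), (array([259., 219.]), 0.37)]
scene scoop_grip [(array([344., 310.]), 0.65)]
scene balance [(array([437., 258.]), 0.65), (array([370., 206.]), 0.57), (array([270., 219.]), 0.31)]
scene pot [(array([444., 248.]), 0.95)]
scene ball0_center [(array([258., 222.]), 0.68), (array([272., 204.]), 0.58)]
scene plug0 [(array([172., 182.]), 0.69), (array([207., 185.]), 0.69), (a
[... 443 characters left out ...]
ay([296., 194.]), 0.59)]
top gate [(array([297., 193.]), 0.68), (array([301., 202.]), 0.45)]
top gate_mid [(array([294., 190.]), 0.73), (array([294., 195.]), 0.68), (array([290., 201.]), 0.21)]
top pad [(array([413., 264.]), 0.66)]
top scoop [(array([177., 175.]), 0.58)]
top scoop_grip [(array([170., 153.]), 0.65)]
top balance [(array([230., 280.]), 0.65), (array([287., 213.]), 0.48)]
top pot [(array([145., 266.]), 0.75), (array([288., 212.]), 0.27)]
top ball0_center [(array([299., 215.]), 0.67)]
top plug0 [(array([428., 180.]), 0.85), (array([396., 176.]), 0.84), (array([366., 191.]), 0.6)]
top elbow [(array([349., 135.]), 0.65), (array([293., 189.]), 0.24), (array([282., 211.]), 0.21)]
1.4
```

View pics/scene0.png

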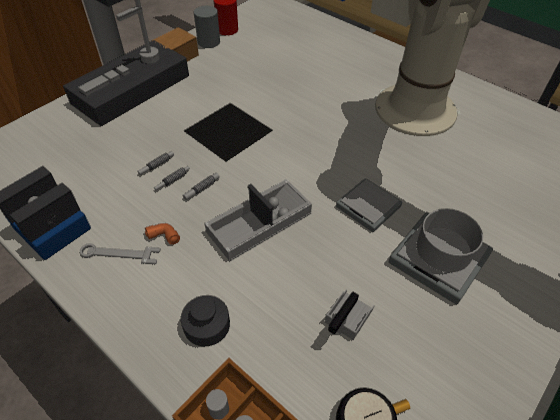

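View pics/top0.png

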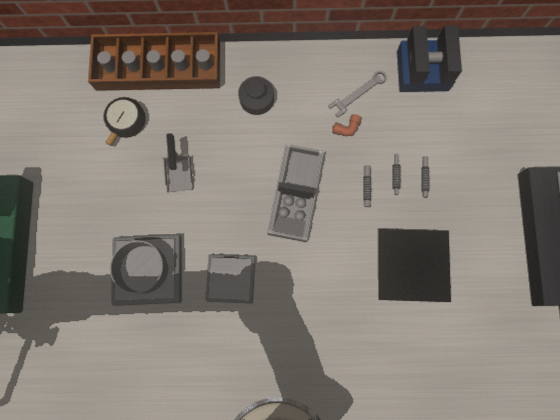

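The scene picture shows the tray at about (258,218) with the dark gate at (260,204), the scoop at (345,313), the pot on the large balance at (445,240), and the pad at (228,131). The small look-alike balance is at (370,206). The top picture shows the four balls at about (293,206), the scoop at (178,170), the pot at (141,266), the small balance at (230,278) and the pad at (414,265).

What could be mistaken, with top pixels:
- **Balance:** (146,270) is large and carries the pot; (230,278) is small and empty. I choose the large one.
- **Gate, scoop and pad:** there is only one of each.

Next is one close crop of the tray and scoop.

```bash
python3 - <<'E'
from h import *
np.set_printoptions(precision=1,suppress=True)
im=cv2.imread("pics/top0.png")
a=cv2.resize(im[135:250,260:335],None,fx=5,fy=5,interpolation=cv2.INTER_CUBIC)
b=cv2.resize(im[125:200,150:205],None,fx=7,fy=7,interpolation=cv2.INTER_CUBIC)
c=np.zeros((600,800,3),np.uint8);c[:575,:375]=a[:575];c[:525,400:785]=b[:525];cv2.imwrite("pics/crop.png",c)
print("slot",ray("top",(292,192),4),ray("scene",(261,219),4));print("ramp",ray("top",(292,219),4),ray("scene",(279,209),4))
print("gmid",tri((259,204),(294,190)),"scoopgrip",tri((344,310),(170,153)),"scoop",ray("top",(177,175),0),ray("scene",(349,317),0))
print("pot",ray("top",(145,266),36),ray("scene",(444,248),36),"pad",ray("top",(413.5,264.5),3),ray("scene",(228,131),3))
for p in((228,275),):print("smallbal",ray("top",p,30))
print("bal corners",[ray("top",p,36)[:2] for p in((113,237),(179,235),(181,301),(113,304))])
for n,pp in(("plug",((428,178),(396,176),(366,188))),("elbow",((349,128),))):print(n,[ray("top",p,9)[:2] for p in pp])
E
```

```text
slot [563.7 -42.    4. ] [555.  -50.4   4. ]
ramp [500.7 -41.    4. ] [508.5 -40.    4. ]
gmid (array([557.7, -48.3,  56.2]), np.float64(3.868774203642132)) scoopgrip (array([642.9, 225.4,  67.2]), np.float64(2.649909264911152)) scoop [609.5 225.1   0. ] [615.3 223.9   0. ]
pot [396.  281.3  36. ] [389.7 283.8  36. ] pad [ 393.7 -310.1    3. ] [ 400.1 -305.7    3. ]
smallbal [374.4 100.7  30. ]
bal corners [array([460.8, 354.7]), array([463.1, 208.8]), array([319.9, 200.6]), array([315.5, 347.1])]
plug [array([ 590.4, -354.3]), array([ 596.3, -281.4]), array([ 569.2, -211.4])]
elbow [array([ 714.3, -178.1])]
```

View pics/crop.png

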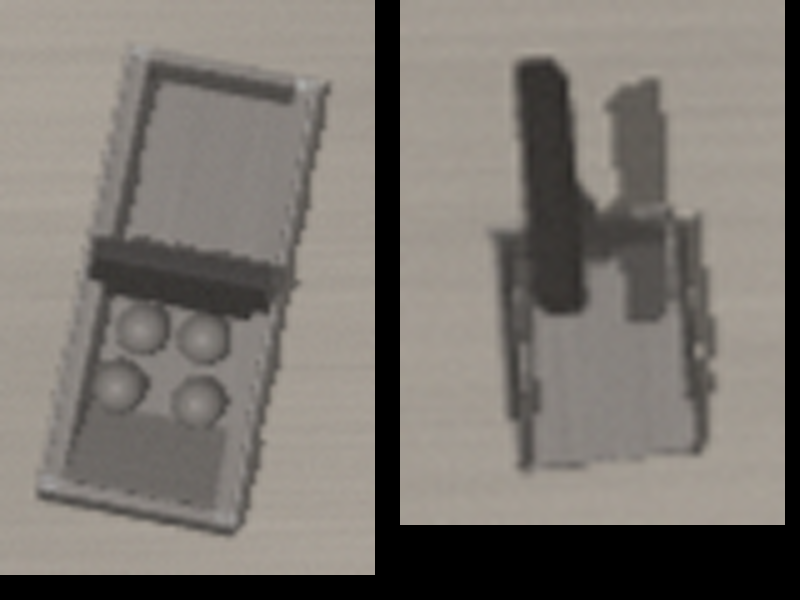

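```bash
python3 - <<'E'
from h import *
np.set_printoptions(precision=1,suppress=True)
C=lambda p:(p[0]/5+260-.4,p[1]/5+135-.4)
D=lambda p:(p[0]/7+150-.43-400/7,p[1]/7+125-.43)
P=np.array([ray("top",C(p),32)[:2] for p in((133,46),(328,83),(40,492),(238,530))])
print(P,"centre",P.mean(0));ax=(P[0]+P[1]-P[2]-P[3]);print("yaw tray",np.degrees(np.arctan2(ax[1],ax[0])),np.linalg.norm(ax)/2,np.linalg.norm(P[0]-P[1]))
print("balls",[ray("top",C(p),16)[:2] for p in((143,328),(205,337),(118,386),(199,402))])
g=np.array([ray("top",C(p),84)[:2] for p in((92,275),(270,310))]);print("gate top near edge",g,np.linalg.norm(g[0]-g[1]))
g=np.array([ray("top",C(p),84)[:2] for p in((92,240),(290,273))]);print("gate far edge",g)
print("handle z79 ends",[ray("top",D(p),79)[:2] for p in((541,60),(562,310))])
print("mouth",[ray("top",D(p),1)[:2] for p in((525,466),(700,452))])
print(proj("top",(557,-47,84)),proj("scene",(557,-47,84)))
s=cv2.imread("pics/scene0.png")
a=cv2.resize(s[170:260,195:320],None,fx=4,fy=4,interpolation=cv2.INTER_CUBIC)
b=cv2.resize(s[285:350,310:380],None,fx=4,fy=4,interpolation=cv2.INTER_CUBIC)
c=np.zeros((400,800,3),np.uint8);c[:360,:500]=a;c[:260,510:790]=b;cv2.imwrite("pics/crop2.png",c)
E
```

```text
[[ 670.5  -30.4]
 [ 651.3 -119. ]
 [ 465.2   13.6]
 [ 447.   -73.4]] centre [558.5 -52.3]
yaw tray -12.337164575535729 209.6246001746064 90.61537207062491
balls [array([542., -33.]), array([537.3, -61. ]), array([515.4, -21.3]), array([507.4, -57.7])]
gate top near edge [[551.  -11.5]
 [534.4 -87.3]] 77.59496304191012
gate far edge [[566.4 -11.7]
 [550.5 -96.3]]
handle z79 ends [array([684. , 226.3]), array([602.2, 217.2])]
mouth [array([571., 246.]), array([574.9, 188.2])]
[294.5 186.6] [260.7 195.3]
```

View pics/crop2.png

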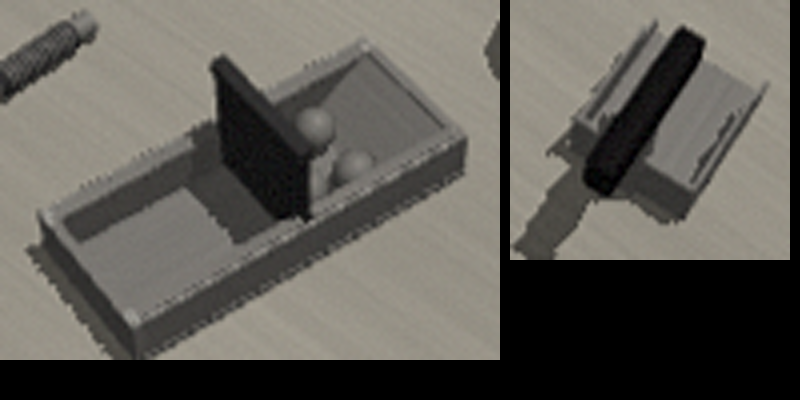

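The crop confirms the gate's thick top edge runs across the tray at crop (262,105), the balls are on the ramp side, and the scoop's mouth faces the robot. Moving to above the gate.

```bash
cat >> h.py <<'E'
def down(az):
    c,s=np.cos(np.radians(az)),np.sin(np.radians(az))
    return R.from_matrix(np.array([[s,0,c],[-c,0,s],[0,-1,0]]))
def show(pos,rot):
    d=delta(pos,rot);print("row",np.round(d[:3],1),np.round(d[3:],3))
def st():
    o=arm.get_obs();m=R.from_quat(o["tcp_rot"]).as_matrix()
    print("t",round(o["clock"],2),"tcp",np.round(o["tool_pos"],1),"y",np.round(m[:,1],3),"z",np.round(m[:,2],3),"q",np.round(o["joint_positions"],2),"F",np.round(o["contact_force"],1),"open",round(o["opening"],1))
E
python3 - <<'E'
from h import *
st();show((552.5,-51,200),down(-12.3));print(proj("scene",(552.5,-51,84)))
E
```

```text
t 1.4 tcp [188.8 621.9 231.3] y [-0.  0. -1.] z [0.291 0.957 0.   ] q [-1.01  0.5  -0.43  1.55  0.22  1.14 -0.21] F [-0.3 -0.4 -0.1] open 85.1
row [ 543.5   31.3 -538.3] [ 0.     1.491 -0.   ]
[260.79551346 193.05560912]
```

move_arm([
  [545,31,-538,0,1.49,0],
  [545,31,-538,0,1.49,0],
  [545,31,-538,0,1.49,0],
  [545,31,-538,0,1.49,0],
  [545,31,-538,0,1.49,0],
  [545,31,-538,0,1.49,0],
  [545,31,-538,0,1.49,0],
  [545,31,-538,0,1.49,0],
  [545,31,-538,0,1.49,0],
  [545,31,-538,0,1.49,0],
  [545,31,-538,0,1.49,0],
  [545,31,-538,0,1.49,0],
], gripper=55)

```text
clock: 2.4
tool_pos: [427.8, 181.1, 211.5]
tcp_rot: [0.442, -0.552, 0.552, -0.443]
contact_force: [0.9, 0.3, -0.2]
opening: 46.9
```

```bash
python3 - <<'E'
from h import *
st();show((554,-50,150),down(-12.3))
E
```

```text
t 2.4 tcp [427.8 181.1 211.5] y [ 0.001  0.001 -1.   ] z [ 0.976 -0.218  0.001] q [-0.48  0.16  0.02  2.03 -0.    0.95 -0.67] F [ 0.9  0.3 -0.2] open 46.9
row [198.1  61.5 173.5] [-0.001 -0.005 -0.001]
```

move_arm([
  [198,30,173,0,0,0],
  [198,30,173,0,0,0],
  [198,30,173,0,0,0],
  [198,40,173,0,0,0],
  [198,50,173,0,0,0],
  [198,62,173,0,0,0],
  [198,62,173,0,0,0],
  [198,62,173,0,0,0],
  [198,62,173,0,0,0],
])

```text
clock: 3.15
tool_pos: [553.1, -51.4, 148.6]
tcp_rot: [-0.441, 0.553, -0.552, 0.441]
contact_force: [-0.3, 0.8, 0.4]
opening: 47.2
```

```bash
python3 - <<'E'
from h import *
st();show((554,-50,61),down(-12.3))
im=get_image("wrist");cv2.imwrite("pics/w1.png",im);cal=get_calibration("wrist");print(cal["pose"])
for n in("gate_mid","gate","tray_slot"):print(n,nets.landmark_of("wrist",n))
print(proj("wrist",(554,-50,84),cal))
E
```

```text
t 3.15 tcp [553.1 -51.4 148.6] y [-0.001  0.    -1.   ] z [ 0.975 -0.221 -0.001] q [-0.09  0.4   0.17  1.88 -0.09  0.87 -0.1 ] F [-0.3  0.8  0.4] open 47.2
row [-1.5 87.6  0.6] [ 0.001 -0.008 -0.   ]
[[ 9.75762712e-01 -2.07387109e-01 -6.98406486e-02  5.71291219e+02]
 [-2.18830100e-01 -9.25776520e-01 -3.08303781e-01  3.01751505e+01]
 [-7.18602786e-04  3.16114569e-01 -9.48720751e-01  2.92646437e+02]
 [ 0.00000000e+00  0.00000000e+00  0.00000000e+00  1.00000000e+00]]
gate_mid []
gate [{'pixel': [289.0, 187.7], 'score': 0.58}, {'pixel': [266.1, 175.6], 'score': 0.54}]
tray_slot [{'pixel': [287.7, 190.3], 'score': 0.93}, {'pixel': [233.1, 167.6], 'score': 0.75}]
[285.47921234 225.79360929]
```

View pics/w1.png

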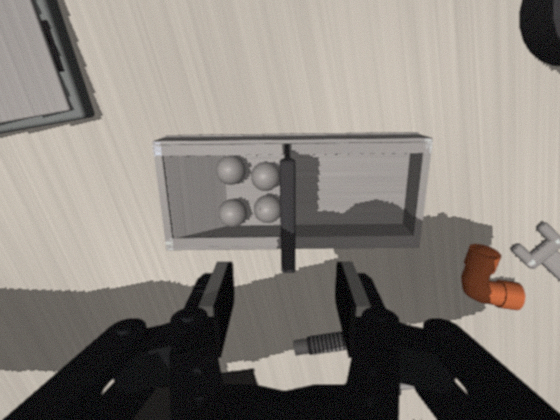

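The wrist picture shows the gate's top edge from (287,155) to (289,270). It is well aligned and lies between the fingers at (225,290) and (345,290). The balls are at (231,170), (266,176), (232,212) and (268,209).

```bash
python3 - <<'E'
from h import *
np.set_printoptions(precision=1,suppress=True)
w=lambda p,z:ray("wrist",p,z)[:2]
print("gate",w((287,157),84),w((289,270),84))
P=np.array([w(p,32) for p in((158,140),(429,136),(425,243),(169,246))]);print(P,P.mean(0));a=P[1]+P[2]-P[0]-P[3];print(np.degrees(np.arctan2(a[1],a[0])),np.linalg.norm(a)/2)
print([w(p,16) for p in((231,170),(266,176),(232,212),(268,209))])
E
```

```text
gate [565.   -4.6] [549.8 -80.9]
[[ 471.3   19.9]
 [ 671.2  -21.2]
 [ 660.4 -108.8]
 [ 451.5  -65.3]] [563.6 -43.8]
-11.687700966354017 208.74495391003256
[array([515.8, -17. ]), array([542.7, -28.1]), array([507. , -52.5]), array([537.7, -56.5])]
```

move_arm([
  [-5,30,2,0,0,0],
  [-5,60,2,0,0,0],
  [-5,80,2,0,0,0],
  [-5,87,2,0,0,0],
  [-5,87,2,0,0,0],
])

```text
clock: 3.77
tool_pos: [555.3, -42.0, 61.9]
tcp_rot: [-0.443, 0.552, -0.55, 0.443]
contact_force: [0.1, 0.1, -0.2]
opening: 47.1
```

move_arm([
  [0,0,0,0,0,0],
  [0,0,0,0,0,0],
  [0,0,0,0,0,0],
  [0,0,0,0,0,0],
  [0,0,0,0,0,0],
  [0,0,0,0,0,0],
  [0,0,0,0,0,0],
], gripper=0)

```text
clock: 4.35
tool_pos: [556.9, -41.8, 63.7]
tcp_rot: [-0.442, 0.551, -0.551, 0.445]
contact_force: [-0.3, 0.7, 6.7]
opening: 8.5
```

```bash
python3 - <<'E'
from h import *
st()
E
```

```text
t 4.35 tcp [556.9 -41.8  63.7] y [ 0.002  0.002 -1.   ] z [ 0.977 -0.214  0.002] q [-0.09  0.53  0.15  1.92 -0.12  0.7  -0.09] F [-0.3  0.7  6.7] open 8.5
```

move_arm([
  [0,-5,0,0,0,0],
  [0,-15,0,0,0,0],
  [0,-25,0,0,0,0],
  [0,-40,0,0,0,0],
  [0,-60,0,0,0,0],
  [0,-80,0,0,0,0],
  [0,-105,0,0,0,0],
  [0,-130,0,0,0,0],
  [0,-130,0,0,0,0],
])

```text
clock: 5.1
tool_pos: [560.0, -42.6, 199.8]
tcp_rot: [0.44, -0.549, 0.553, -0.447]
contact_force: [1.0, 0.8, -1.0]
opening: 8.4
```

```bash
python3 - <<'E'
from h import *
st()
im=get_image("wrist");cv2.imwrite("pics/w2.png",im)
s=get_image("scene");c=np.zeros((420,800,3),np.uint8);c[:,:400]=im[:,80:480];c[:,400:]=s[:,80:480];cv2.imwrite("pics/c2.png",c)
# pad pose: tool leaning; fingers point outward-down
for th in (0,45,60):
    a=np.radians(-38);t=np.radians(th);rad=np.array([np.cos(a),np.sin(a),0]);up=np.array([0,0,1.])
    y=np.sin(t)*rad-np.cos(t)*up; z=np.cos(t)*rad+np.sin(t)*up
    rot=R.from_matrix(np.c_[np.cross(y,z),y,z])
    e=np.array([397,-308,3])+rad*35   # bottom edge point
    tcp=e-y*(80-5-19)  # grasp point 75 above the bottom edge
    print(th,np.round(tcp,1));show(tcp,rot)
E
```

```text
t 5.1 tcp [560.  -42.6 199.8] y [ 0.012  0.002 -1.   ] z [ 0.977 -0.214  0.011] q [-0.11  0.34  0.18  1.84 -0.08  0.96 -0.12] F [ 1.   0.8 -1. ] open 8.4
0 [ 424.6 -329.5   59. ]
row [309.6 135.  -69. ] [-0.004  0.448 -0.005]
45 [ 393.4 -305.2   42.6]
row [ 292.5  151.3 -104.7] [ 0.768  0.422 -0.18 ]
60 [ 386.4 -299.7   31. ]
row [ 288.7  162.9 -112.8] [ 1.025  0.403 -0.238]
```

View pics/c2.png

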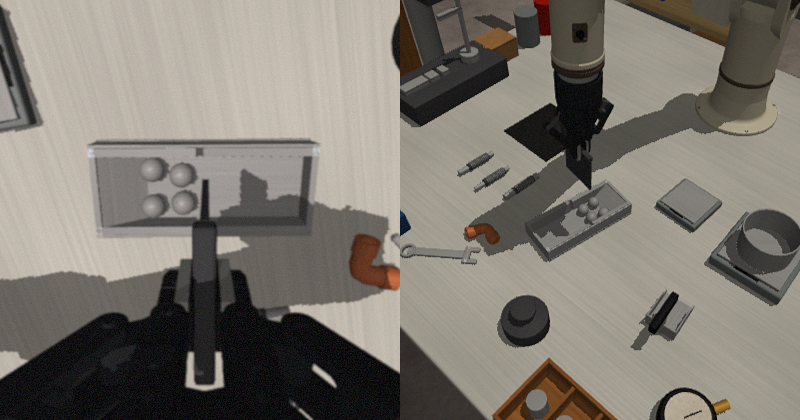

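Gate is out and held, with its plate hanging straight; balls stayed in the bay. Moving over the pad.

move_arm([
  [310,20,-69,0,0.45,0],
  [310,40,-69,0,0.45,0],
  [310,60,-69,0,0.45,0],
  [310,75,-69,0,0.45,0],
  [310,75,-69,0,0.45,0],
  [310,75,-69,0,0.45,0],
  [310,75,-69,0,0.45,0],
  [310,75,-69,0,0.45,0],
  [310,75,-69,0,0.45,0],
  [310,75,-69,0,0.45,0],
  [310,75,-69,0,0.45,0],
])

```text
clock: 6.12
tool_pos: [423.3, -329.2, 117.9]
tcp_rot: [-0.307, 0.637, -0.635, 0.311]
contact_force: [1.3, 0.5, -1.6]
opening: 8.9
```

```bash
cat >> h.py <<'E'
def lay(th,az=-38,pad=(397,-308,3),d=35,L=60):
    a=np.radians(az);t=np.radians(th);rad=np.array([np.cos(a),np.sin(a),0]);up=np.array([0,0,1.])
    y=np.sin(t)*rad-np.cos(t)*up; z=np.cos(t)*rad+np.sin(t)*up
    return np.array(pad,float)+rad*d-y*L, R.from_matrix(np.c_[np.cross(y,z),y,z])
E
python3 - <<'E'
from h import *
st()
for th in(0,10,20,30,40,50):
    p,r=lay(th);p[2]+=2+3*np.sin(np.radians(th));print(th);show(p,r)
E
```

```text
t 6.12 tcp [ 423.3 -329.2  117.9] y [ 0.003  0.004 -1.   ] z [ 0.786 -0.618 -0.   ] q [ 0.33  0.43  0.35  1.95 -0.21  0.79  0.13] F [ 1.3  0.5 -1.6] open 8.9
0
row [-0.2 52.9  1.2] [ 0.    -0.003 -0.005]
10
row [-0.2 53.3 -9.2] [ 0.175 -0.003 -0.005]
20
row [ -0.2  55.5 -19.3] [ 0.349 -0.004 -0.005]
30
row [ -0.1  59.5 -28.8] [ 0.524 -0.004 -0.005]
40
row [ -0.   65.  -37.4] [ 0.698 -0.005 -0.004]
50
row [  0.   72.  -44.8] [ 0.873 -0.005 -0.004]
```

move_arm([
  [0,20,-5,0.1,0,0],
  [0,28,-10,0.2,0,0],
  [0,35,-17,0.3,0,0],
  [0,40,-22,0.4,0,0],
  [0,43,-28,0.52,0,0],
  [0,47,-34,0.62,0,0],
  [0,52,-39,0.72,0,0],
  [0,56,-44,0.82,0,0],
  [0,58,-45,0.87,0,0],
  [0,58,-45,0.87,0,0],
])

```text
clock: 6.95
tool_pos: [401.4, -313.5, 118.9]
tcp_rot: [0.222, -0.466, 0.763, -0.39]
contact_force: [-0.4, -0.1, -2.1]
opening: 8.4
```

```bash
python3 - <<'E'
from h import *
st()
for th in(50,57):
    p,r=lay(th);p[2]+=2+3*np.sin(np.radians(th));print(th,p);show(p,r)
E
```

```text
t 6.95 tcp [ 401.4 -313.5  118.9] y [ 0.388 -0.262 -0.884] z [ 0.702 -0.537  0.467] q [-0.04  0.26  0.73  2.42 -1.41  0.19  1.34] F [-0.4 -0.1 -2.1] open 8.4
50 [ 388.36130084 -301.25070852   45.86538991]
row [ -0.2  56.3 -49.9] [ 0.387  0.002 -0.034]
57 [ 384.9274908  -298.56792209   40.1943538 ]
row [ -0.2  59.3 -56.4] [ 0.509  0.    -0.034]
```

```bash
python3 - <<'E'
from h import *
for th in(0,-20,-50):
    p,r=lay(th,d=-35);p[2]+=22;print(th,p);show(p,r)
E
```

```text
0 [ 369.41962362 -286.45184836   85.        ]
row [ -1.7  10.5 -52.8] [-0.486  0.017 -0.03 ]
-20 [ 385.59055668 -299.08596593   81.38155725]
row [ -1.2  23.3 -36.4] [-0.835  0.022 -0.027]
-50 [ 405.63869916 -314.74929148   63.56725658]
row [ -0.1  50.9 -22.2] [-1.359  0.03  -0.021]
```

move_arm([
  [-1,0,-20,-0.12,0,0],
  [-1,0,-25,-0.25,0,0],
  [-1,0,-30,-0.37,0,0],
  [-1,5,-40,-0.49,0.02,-0.03],
  [-1,10,-36,-0.61,0.02,-0.03],
  [-1,12,-36,-0.73,0.02,-0.03],
  [-1,18,-34,-0.85,0.02,-0.03],
  [-1,25,-32,-0.98,0.02,-0.03],
  [0,30,-30,-1.1,0.02,-0.03],
  [0,38,-27,-1.23,0.03,-0.02],
  [0,45,-22,-1.36,0.03,-0.02],
  [0,45,-22,-1.36,0.03,-0.02],
])

```text
clock: 7.95
tool_pos: [406.3, -312.2, 67.7]
tcp_rot: [-0.413, 0.843, -0.309, 0.153]
contact_force: [0.2, 0.2, -1.5]
opening: 8.8
```

```bash
python3 - <<'E'
from h import *
st()
for th,h in((-50,10),(-50,0),(-60,0)):
    p,r=lay(th,d=-35);p[2]+=h+3*np.sin(np.radians(-th));print(th,p);show(p,r)
E
```

```text
t 7.95 tcp [ 406.3 -312.2   67.7] y [-0.601  0.468 -0.648] z [ 0.514 -0.395 -0.762] q [ 0.2   1.19  0.8   1.29 -0.52  1.82  0.42] F [ 0.2  0.2 -1.5] open 8.8
-50 [ 405.63869916 -314.74929148   53.86538991]
row [ 2.5  8.1 11.2] [-0.007  0.005  0.001]
-50 [ 405.63869916 -314.74929148   43.86538991]
row [ 2.5 14.6 18.8] [-0.007  0.005  0.001]
-60 [ 410.36586349 -318.44255703   35.59807621]
row [ 2.6 15.4 29. ] [-0.181  0.005  0.001]
```

move_arm([
  [2,4,6,0,0,0],
  [2,8,11,0,0,0],
  [2,11,15,0,0,0],
  [2,14,18,0,0,0],
  [2,14,18,-0.03,0,0],
  [2,14,18,-0.03,0,0],
])

```text
clock: 8.45
tool_pos: [406.5, -313.5, 45.9]
tcp_rot: [-0.415, 0.847, -0.297, 0.148]
contact_force: [0.5, 0.4, -2.5]
opening: 8.9
```

```bash
python3 - <<'E'
from h import *
st()
for th,h in((-50,0),(-55,0),(-60,0)):
    p,r=lay(th,d=-35);p[2]+=h+3*np.sin(np.radians(-th));print(th,p);show(p,r)
s=get_image("scene");c=cv2.resize(s[20:180,130:330],None,fx=3,fy=3,interpolation=cv2.INTER_CUBIC);cv2.imwrite("pics/c3.png",c)
E
```

```text
t 8.45 tcp [ 406.5 -313.5   45.9] y [-0.615  0.479 -0.626] z [ 0.497 -0.381 -0.78 ] q [ 0.22  1.23  0.78  1.25 -0.53  1.83  0.41] F [ 0.5  0.4 -2.5] open 8.9
-50 [ 405.63869916 -314.74929148   43.86538991]
row [1.5 1.2 1.6] [0.021 0.006 0.001]
-55 [ 408.14966081 -316.71106973   39.87204231]
row [1.5 1.2 6.7] [-0.066  0.006  0.001]
-60 [ 410.36586349 -318.44255703   35.59807621]
row [ 1.6  1.7 11.8] [-0.153  0.006  0.001]
```

View pics/c3.png

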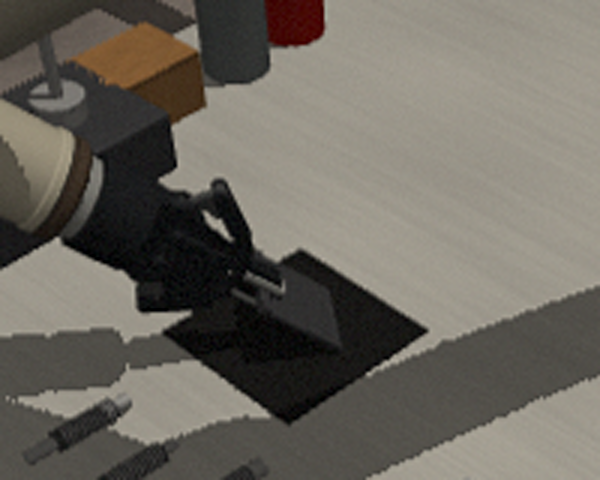

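move_arm([
  [1,1,4,-0.05,0,0],
  [1,2,8,-0.1,0,0],
  [1,2,12,-0.15,0,0],
  [1,2,15,-0.18,0,0],
  [1,3,17,-0.2,0,0],
  [1,3,17,-0.2,0,0],
])

```text
clock: 9.0
tool_pos: [412.7, -319.4, 31.6]
tcp_rot: [-0.427, 0.873, -0.211, 0.106]
contact_force: [-0.1, 0.5, 0.1]
opening: 8.4
```

```bash
python3 - <<'E'
from h import *
st()
E
```

```text
t 9.0 tcp [ 412.7 -319.4   31.6] y [-0.7    0.546 -0.46 ] z [ 0.366 -0.278 -0.888] q [ 0.36  1.34  0.59  1.03 -0.41  2.01  0.29] F [-0.1  0.5  0.1] open 8.4
```

move_arm([
  [0,0,0,0,0,0],
  [0,0,0,0,0,0],
  [0,0,0,0,0,0],
  [0,-8,0,0,0,0],
  [0,-18,0,0,0,0],
  [0,-30,0,0,0,0],
  [0,-45,0,0,0,0],
  [0,-65,0,0,0,0],
  [0,-90,-10,0,0,0],
  [0,-110,-40,0,0,0],
  [0,-110,-80,0,0,0],
], gripper=28)

```text
clock: 9.92
tool_pos: [476.8, -358.1, 153.2]
tcp_rot: [-0.421, 0.842, -0.298, 0.161]
contact_force: [-0.4, 1.1, -4.2]
opening: 23.6
```

```bash
python3 - <<'E'
from h import *
st()
s=get_image("scene");t=get_image("top");c=np.zeros((480,800,3),np.uint8)
c[:480,:400]=cv2.resize(s[70:190,160:260],None,fx=4,fy=4);c[:480,400:]=cv2.resize(t[210:330,360:460],None,fx=4,fy=4);cv2.imwrite("pics/c4.png",c)
# scoop: tool z along scoop y (az 95.5) vs opposite
for az in(95.5,-84.5):show((644,223,150),down(az))
E
```

```text
t 9.92 tcp [ 476.8 -358.1  153.2] y [-0.613  0.468 -0.637] z [ 0.522 -0.365 -0.771] q [ 0.65  1.09 -0.08  0.92  0.01  2.01 -0.04] F [-0.4  1.1 -4.2] open 23.6
row [-573.2  157.2 -119. ] [ 0.457 -2.106 -1.047]
row [-573.2  157.2 -119. ] [0.867 0.776 0.379]
```

View pics/c4.png

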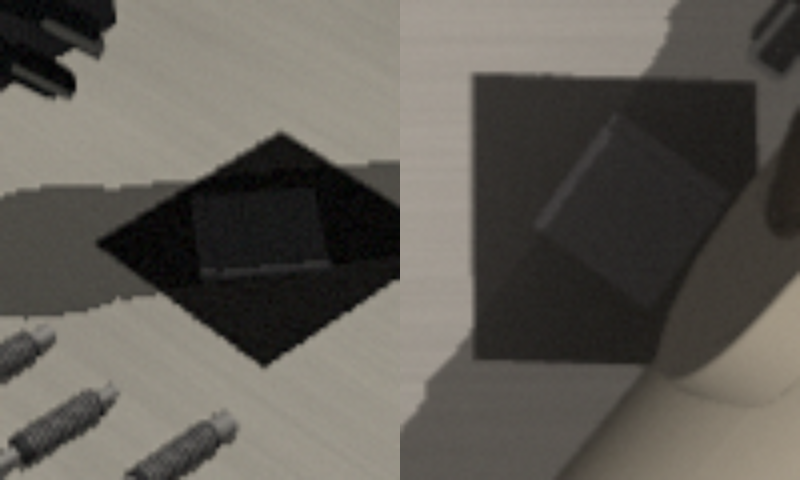

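The gate lies flat within the pad in both views: corners in the scene crop are about (195,195) to (330,270), and in the top crop it is centred at about (630,210). Next is the scoop.

move_arm([
  [-100,-60,-40,0.1,-0.1,-0.05],
  [-300,0,-119,0.457,-2.106,-1.047],
  [-573,100,-119,0.457,-2.106,-1.047],
  [-573,120,-119,0.457,-2.106,-1.047],
  [-573,120,-119,0.457,-2.106,-1.047],
  [-573,120,-119,0.457,-2.106,-1.047],
  [-573,120,-119,0.457,-2.106,-1.047],
  [-573,120,-119,0.457,-2.106,-1.047],
  [-573,120,-119,0.457,-2.106,-1.047],
  [-573,120,-119,0.457,-2.106,-1.047],
  [-573,120,-119,0.457,-2.106,-1.047],
  [-573,120,-119,0.457,-2.106,-1.047],
], gripper=60)

```text
clock: 11.02
tool_pos: [632.9, 101.0, 174.5]
tcp_rot: [0.711, -0.367, 0.123, -0.588]
contact_force: [0.6, 0.3, -0.1]
opening: 51.6
```

```bash
python3 - <<'E'
from h import *
st();show((644,223,150),down(95.5))
E
```

```text
t 11.02 tcp [632.9 101.  174.5] y [-0.377 -0.04  -0.925] z [ 0.606  0.745 -0.279] q [ 0.09  0.82 -0.5   1.23  0.27  1.55  0.46] F [ 0.6  0.3 -0.1] open 51.6
row [-67.2  13.6 104.4] [ 0.163 -0.807 -0.366]
```

move_arm([
  [-67,14,104,0.163,-0.807,-0.366],
  [-67,14,104,0.163,-0.807,-0.366],
  [-67,14,104,0.163,-0.807,-0.366],
  [-67,14,104,0.163,-0.807,-0.366],
  [-67,14,104,0.163,-0.807,-0.366],
  [-67,14,104,0.163,-0.807,-0.366],
  [-67,14,104,0.163,-0.807,-0.366],
  [-67,14,104,0.163,-0.807,-0.366],
  [-67,14,104,0.163,-0.807,-0.366],
])

```text
clock: 11.77
tool_pos: [642.7, 220.6, 149.3]
tcp_rot: [0.707, 0.033, -0.034, -0.705]
contact_force: [-0.4, -0.8, 0.5]
opening: 51.3
```

```bash
python3 - <<'E'
from h import *
st();show((644,223,49),down(95.5))
im=get_image("wrist");cv2.imwrite("pics/w3.png",im);cal=get_calibration("wrist")
for n in("scoop_grip","scoop"):print(n,nets.landmark_of("wrist",n))
print(proj("wrist",(644,223,68),cal))
E
```

```text
t 11.77 tcp [642.7 220.6 149.3] y [-0.001 -0.003 -1.   ] z [-0.094  0.996 -0.003] q [ 0.09  0.71 -0.7   1.53  0.5   1.09  0.94] F [-0.4 -0.8  0.5] open 51.3
row [  1.6 100.3   2.6] [ 0.003 -0.002 -0.001]
scoop_grip [{'pixel': [292.5, 221.7], 'score': 0.73}]
scoop [{'pixel': [288.1, 152.6], 'score': 0.63}]
[286.92803755 217.30195172]
```

View pics/w3.png

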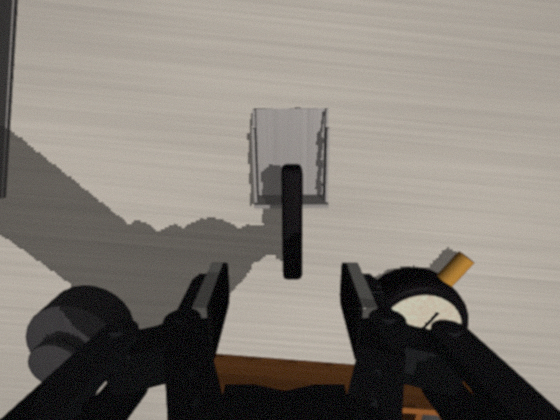

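The handle bar's top runs from (291,167) to (292,277), with the open mouth toward the robot at (290,108). It sits between the fingers, so I descend.

move_arm([
  [4,35,5,0,0,0],
  [4,65,5,0,0,0],
  [4,85,5,0,0,0],
  [4,96,5,0,0,0],
  [4,100,5,0,0,0],
  [4,100,5,0,0,0],
])

```text
clock: 12.42
tool_pos: [647.4, 227.2, 48.5]
tcp_rot: [0.707, 0.032, -0.033, -0.706]
contact_force: [-0.5, -0.3, -0.0]
opening: 51.1
```

move_arm([
  [0,0,0,0,0,0],
  [0,0,0,0,0,0],
  [0,0,0,0,0,0],
  [0,0,0,0,0,0],
  [0,0,0,0,0,0],
  [0,0,0,0,0,0],
  [0,0,0,0,0,0],
  [0,0,0,0,0,0],
], gripper=0)

```text
clock: 13.08
tool_pos: [648.6, 227.3, 50.0]
tcp_rot: [0.707, 0.032, -0.032, -0.706]
contact_force: [-0.5, -1.2, 6.4]
opening: 13.1
```

```bash
python3 - <<'E'
from h import *
st()
E
```

```text
t 13.08 tcp [648.6 227.3  50. ] y [ 0.    -0.001 -1.   ] z [-0.091  0.996 -0.001] q [ 0.05  0.83 -0.64  1.56  0.57  0.95  0.88] F [-0.5 -1.2  6.4] open 13.1
```

```bash
python3 - <<'E'
from h import *
np.set_printoptions(precision=1,suppress=True)
P=np.array([ray("scene",(x/4+195-.4,y/4+170-.4),32)[:2] for x,y in((40,213),(135,320),(466,138),(365,42))]);print(P,P.mean(0))
a=P[0]+P[1]-P[2]-P[3];print(np.degrees(np.arctan2(a[1],a[0])),np.linalg.norm(a)/2,np.linalg.norm(P[0]-P[1]))
n=np.array([.977,-.213]);t=np.array([.213,.977])
for c in((558.5,-52.3),(563.6,-43.8),P.mean(0)):print(n@c,t@c)
c=n*557+t*71.5;print("tray c",c);g=c+n*(52+36);print(g)
show((*g,160),down(90-12.1))
E
```

```text
[[ 654.9 -113.7]
 [ 669.8  -30.4]
 [ 471.2   17. ]
 [ 453.7  -68.3]] [562.4 -48.8]
-13.082073172621023 205.22622967948797 84.65069906989311
556.7944 67.8634
559.9666 77.25420000000001
559.8889774654458 72.0766730088457
tray c [559.4 -48.8]
[645.4 -67.5]
row [ -30.  -109.8 -293.4] [0.  0.3 0. ]
```

move_arm([
  [0,-30,0,0,0,0],
  [0,-65,0,0,0,0],
  [-10,-110,-60,0,0.3,0],
  [-30,-110,-100,0,0.3,0],
  [-30,-110,-140,0,0.3,0],
  [-30,-110,-180,0,0.3,0],
  [-30,-110,-220,0,0.3,0],
  [-30,-110,-255,0,0.3,0],
  [-30,-110,-280,0,0.3,0],
  [-30,-110,-293,0,0.3,0],
  [-30,-110,-293,0,0.3,0],
  [-30,-110,-293,0,0.3,0],
])

```text
clock: 14.08
tool_pos: [644.7, -69.2, 159.5]
tcp_rot: [0.703, -0.075, 0.075, -0.703]
contact_force: [-0.2, 1.6, -1.4]
opening: 13.2
```

```bash
python3 - <<'E'
from h import *
st();show((645,-67,160),down(77.9))
w=get_image("wrist");t=get_image("top");cv2.imwrite("pics/w4.png",w);cv2.imwrite("pics/t4.png",t)
c=np.zeros((420,800,3),np.uint8);c[:,:460]=w[:,60:520]
b=cv2.resize(t[150:255,255:340],None,fx=4,fy=4,interpolation=cv2.INTER_CUBIC);c[:420,460:800]=b;cv2.imwrite("pics/c5.png",c)
E
```

```text
t 14.08 tcp [644.7 -69.2 159.5] y [-0.001 -0.001 -1.   ] z [ 0.211  0.977 -0.001] q [ 0.51  0.62 -0.64  1.61  0.41  1.05  1.11] F [-0.2  1.6 -1.4] open 13.2
row [-0.1 -0.5  2.2] [ 0.001 -0.001 -0.001]
```

View pics/c5.png

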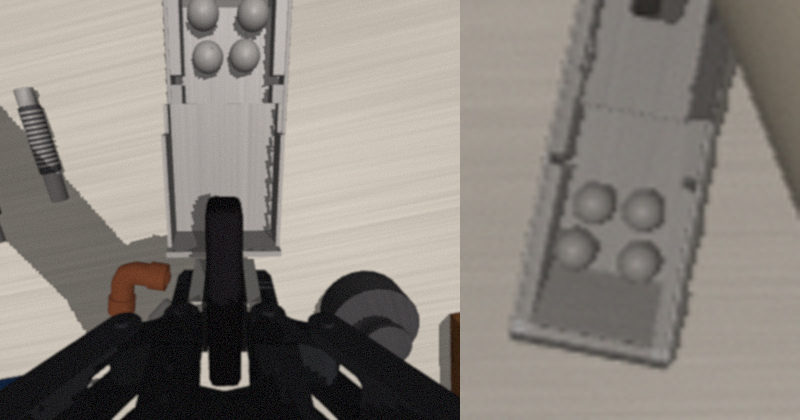

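The wrist view shows the scoop held square, with its lip at crop row 104. Its walls are at columns 165 and 282, against the tray rim at 163 to 290, so the scoop is about 2 mm too far left. The balls are at the top, ahead of the lip. I shift and lower it to just above the rim.

move_arm([
  [0,20,2,0,0,0],
  [0,45,2,0,0,0],
  [0,60,2,0,0,0],
  [0,67,2,0,0,0],
  [0,67,2,0,0,0],
  [0,67,2,0,0,0],
])

```text
clock: 14.68
tool_pos: [645.4, -62.3, 93.1]
tcp_rot: [-0.703, 0.073, -0.072, 0.704]
contact_force: [-0.0, -0.6, -1.6]
opening: 13.0
```

```bash
python3 - <<'E'
from h import *
st()
w=get_image("wrist");cv2.imwrite("pics/w5.png",w);print(get_calibration("wrist")["K"][0])
c=cv2.resize(w[0:260,190:380],None,fx=3,fy=2.3,interpolation=cv2.INTER_CUBIC);cv2.imwrite("pics/c6.png",c)
E
```

```text
t 14.68 tcp [645.4 -62.3  93.1] y [-0.001  0.001 -1.   ] z [0.205 0.979 0.001] q [ 0.48  0.7  -0.6   1.65  0.46  0.94  1.07] F [-0.  -0.6 -1.6] open 13.0
[343.00438214   0.         284.218963  ]
```

View pics/c6.png

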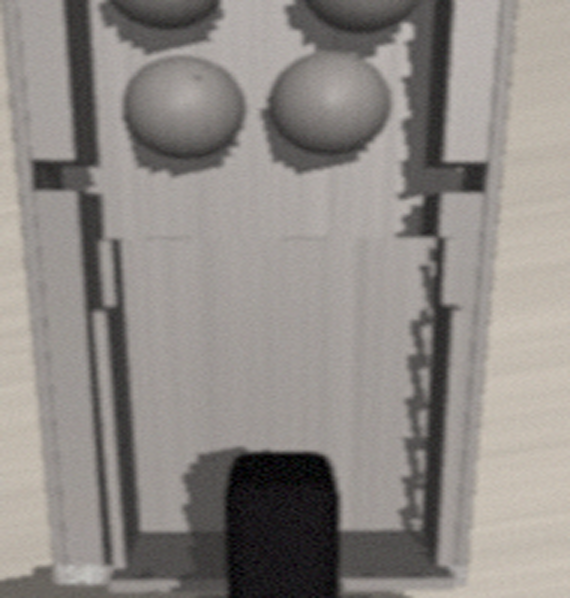

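```bash
python3 - <<'E'
from h import *
for i in range(4):
    st();get_image("wrist")
E
```

```text
t 14.73 tcp [646.1 -62.6  93.9] y [ 0.001  0.001 -1.   ] z [0.205 0.979 0.001] q [ 0.48  0.7  -0.6   1.65  0.46  0.94  1.07] F [ 0.3  0.3 -0.6] open 13.0
t 14.78 tcp [646.4 -62.8  94.3] y [ 0.002  0.001 -1.   ] z [0.205 0.979 0.001] q [ 0.48  0.7  -0.6   1.65  0.46  0.94  1.07] F [-0.3 -0.  -0.8] open 13.6
t 14.83 tcp [646.4 -63.   94.4] y [ 0.002  0.    -1.   ] z [0.206 0.979 0.001] q [ 0.48  0.7  -0.6   1.65  0.46  0.94  1.07] F [-0.8 -0.3 -1.3] open 13.1
t 14.88 tcp [646.3 -63.2  94.4] y [ 0.002  0.    -1.   ] z [0.206 0.979 0.001] q [ 0.48  0.7  -0.6   1.65  0.46  0.94  1.07] F [-0.   0.3 -1.3] open 13.0
```

```bash
python3 - <<'E'
from h import *
np.set_printoptions(precision=1,suppress=True)
n=np.array([.977,-.213]);t=np.array([.213,.977])
f=lambda x,y,z:(lambda p:(round(n@p-557,1),round(t@p,1)))(ray("wrist",(x/3+190-.3,y/2.3-.3),z)[:2])
print("slot L/R",f(35,175,32),f(487,178,32));print("lip",f(105,238,44),f(437,238,44));print("scoop wall front",f(98,310,68),f(455,308,68),"back",f(107,575,68),f(465,572,68))
print("tray back corner",f(57,572,32),f(30,240,32),f(495,240,32))
E
```

```text
slot L/R (np.float64(-2.4), np.float64(29.1)) (np.float64(-2.3), np.float64(113.5))
lip (np.float64(11.8), np.float64(43.5)) (np.float64(11.4), np.float64(103.2))
scoop wall front (np.float64(25.7), np.float64(45.6)) (np.float64(24.9), np.float64(103.4)) back (np.float64(87.4), np.float64(44.1)) (np.float64(86.1), np.float64(108.9))
tray back corner (np.float64(103.7), np.float64(26.6)) (np.float64(12.8), np.float64(27.1)) (np.float64(12.1), np.float64(116.0))
```

move_arm([
  [2,0,-3.2,0,0.02,0],
  [2,0,-3.2,0,0.02,0],
  [2,0,-3.2,0,0.02,0],
  [2,5,-3.2,0,0.02,0],
  [2,10,-3.2,0,0.02,0],
  [2,15,-3.2,0,0.02,0],
  [2,19,-3.2,0,0.02,0],
  [2,19,-3.2,0,0.02,0],
])

```text
clock: 15.6
tool_pos: [646.4, -66.8, 73.6]
tcp_rot: [-0.702, 0.08, -0.08, 0.703]
contact_force: [0.4, -0.3, -2.4]
opening: 13.2
```

```bash
python3 - <<'E'
from h import *
st()
E
```

```text
t 15.6 tcp [646.4 -66.8  73.6] y [-0.001  0.001 -1.   ] z [0.225 0.974 0.   ] q [ 0.47  0.72 -0.58  1.66  0.48  0.91  1.05] F [ 0.4 -0.3 -2.4] open 13.2
```

move_arm([
  [0,5,0,0,0,0],
  [0,10,0,0,0,0],
  [0,14,0,0,0,0],
  [0,16,0,0,0,0],
  [0,18,0,0,0,0],
  [0,19,0,0,0,0],
  [0,19,0,0,0,0],
])

```text
clock: 16.18
tool_pos: [646.3, -66.7, 54.4]
tcp_rot: [-0.702, 0.08, -0.08, 0.703]
contact_force: [-0.0, 0.1, -0.9]
opening: 13.2
```

```bash
python3 - <<'E'
from h import *
st();get_image("wrist");st();cv2.imwrite("pics/w6.png",get_image("wrist"))
E
```

```text
t 16.18 tcp [646.3 -66.7  54.4] y [-0.001  0.001 -1.   ] z [0.225 0.974 0.   ] q [ 0.46  0.75 -0.57  1.66  0.49  0.88  1.04] F [-0.   0.1 -0.9] open 13.2
t 16.23 tcp [646.4 -66.7  54.6] y [-0.001  0.001 -1.   ] z [0.225 0.974 0.   ] q [ 0.46  0.75 -0.57  1.66  0.49  0.88  1.04] F [ 1.5  0.8 -1.4] open 13.3
```

move_arm([
  [0,1,0,0,0,0],
  [0,2,0,0,0,0],
  [0,2,0,0,0,0],
  [0,2,0,0,0,0],
])

```text
clock: 16.62
tool_pos: [647.1, -66.9, 53.9]
tcp_rot: [-0.702, 0.08, -0.08, 0.703]
contact_force: [-1.7, -0.3, 4.8]
opening: 12.7
```

```bash
python3 - <<'E'
from h import *
o=arm.get_obs();st();print(o["ft_torque"]);print(nets.landmark_of("wrist","ball0_center"))
E
```

```text
t 16.62 tcp [647.1 -66.9  53.9] y [ 0.001  0.    -1.   ] z [0.225 0.974 0.   ] q [ 0.46  0.75 -0.57  1.66  0.49  0.88  1.04] F [-1.7 -0.3  4.8] open 12.7
[0.01905301 0.48301846 0.0026001 ]
[]
```

move_arm([
  [-8,0,0,0,0,0],
  [-18,0,0,0,0,0],
  [-28,0,0,0,0,0],
  [-38,0,0,0,0,0],
  [-47,0,0,0,0,0],
  [-55,0,0,0,0,0],
  [-61,0,0,0,0,0],
  [-65,0,0,0,0,0],
  [-67,0,0,0,0,0],
  [-67,0,0,0,0,0],
])

```text
clock: 17.5
tool_pos: [581.4, -51.8, 53.9]
tcp_rot: [0.703, -0.08, 0.08, -0.703]
contact_force: [1.1, -0.8, 0.8]
opening: 13.2
```

```bash
python3 - <<'E'
from h import *
st();n=np.array([.977,-.213]);t=np.array([.213,.977]);p=np.array(arm.get_obs()["tool_pos"][:2]);print("lip",n@p-557-78,t@p)
w=get_image("wrist");cv2.imwrite("pics/w7.png",w)
for n_ in("ball0_center","tray_ramp","scoop","tray_slot"):print(n_,[(np.round(d["pixel"]),round(d["score"],2)) for d in nets.landmark_of("wrist",n_)])
g=cv2.medianBlur(cv2.cvtColor(w,cv2.COLOR_BGR2GRAY),3);print(cv2.HoughCircles(g,cv2.HOUGH_GRADIENT,1,15,param1=80,param2=16,minRadius=12,maxRadius=26))
E
```

```text
t 17.5 tcp [581.4 -51.8  53.9] y [ 0. -0. -1.] z [0.226 0.974 0.   ] q [ 0.48  0.66 -0.58  1.84  0.49  0.79  0.99] F [ 1.1 -0.8  0.8] open 13.2
lip -55.88075301269373 73.19621206754304
ball0_center [(array([239.,  93.]), 0.84)]
tray_ramp [(array([279.,  96.]), 0.97)]
scoop [(array([283., 170.]), 0.84)]
tray_slot [(array([316.,  95.]), 0.43)]
[[[238.5  88.5  22.9]
  [300.5 138.5  22.1]
  [321.5  92.5  23.2]
  [252.5 136.5  23.2]
  [ 28.5 284.5  21. ]
  [ 22.5 269.5  17.7]
  [ 41.5 293.5  13.1]
  [ 19.5 254.5  13.2]
  [  9.5 241.5  19.9]
  [  1.5 226.5  17.6]]]
```

move_arm([
  [-2,0,0,0,0,0],
  [-3,0,0,0,0,0],
  [-5,0,0,0,0,0.05],
  [-8,0.3,0,0,0,0.1],
  [-11,0.6,0,0,0,0.15],
  [-13.5,1,0,0,0,0.2],
  [-16,1.5,0,0,0,0.25],
  [-18,2,0,0,0,0.3],
  [-18,2,0,0,0,0.3],
  [-18,2,0,0,0,0.3],
])

```text
clock: 18.58
tool_pos: [563.4, -47.4, 51.3]
tcp_rot: [-0.682, 0.185, 0.026, 0.707]
contact_force: [1.5, -0.0, 1.5]
opening: 12.9
```

```bash
cat >> h.py <<'E'
def circ(name):
    w=get_image("wrist");cv2.imwrite(f"pics/{name}.png",w);g=cv2.medianBlur(cv2.cvtColor(w,cv2.COLOR_BGR2GRAY),3)
    c=cv2.HoughCircles(g,cv2.HOUGH_GRADIENT,1,15,param1=80,param2=16,minRadius=12,maxRadius=30)
    print("circles",[tuple(x) for x in c[0] if 180<x[0]<390 and x[1]<260])
    for n in("ball0_center","tray_ramp","scoop"):print(n,[(np.round(d["pixel"]),round(d["score"],2)) for d in nets.landmark_of("wrist",n)])
    b=nets.boxes_of("wrist","ball0");print("box",[(np.round(d["pixel"]),round(d["score"],2)) for d in b])
E
python3 - <<'E'
from h import *
st();circ("w8")
E
```

```text
t 18.58 tcp [563.4 -47.4  51.3] y [-0.29   0.067 -0.955] z [0.225 0.974 0.   ] q [ 0.47  0.81 -0.6   1.61  0.38  1.16  1.1 ] F [ 1.5 -0.   1.5] open 12.9
circles [(np.float32(312.5), np.float32(172.5), np.float32(22.7)), (np.float32(268.5), np.float32(176.5), np.float32(21.6)), (np.float32(313.5), np.float32(211.5), np.float32(23.9)), (np.float32(251.5), np.float32(216.5), np.float32(18.0))]
ball0_center [(array([267., 178.]), 0.9)]
tray_ramp [(array([283., 169.]), 0.75), (array([315., 220.]), 0.31)]
scoop [(array([284., 173.]), 0.93), (array([309., 172.]), 0.15)]
box [(array([266., 176.]), 0.89), (array([250., 219.]), 0.84), (array([318., 218.]), 0.64), (array([311., 171.]), 0.59), (array([ 18., 343.]), 0.28)]
```

All four balls are in the pan against its back, at (312,172), (268,176), (313,211) and (251,217). Lifting slowly.

move_arm([
  [-1,-4,0,0,0,0.02],
  [-4,-12,0,0,0,0.05],
  [-8,-24,0,0,0,0.05],
  [-13,-40,0,0,0,0.05],
  [-19,-60,0,0,0,0.05],
  [-26,-84,0,0,0,0.05],
  [-34,-110,0,0,0,0.05],
  [-41,-132,0,0,0,0.05],
  [-45,-145,0,0,0,0.05],
  [-45,-145,0,0,0,0.05],
])

```text
clock: 19.67
tool_pos: [565.1, -47.0, 207.5]
tcp_rot: [-0.678, 0.199, 0.041, 0.706]
contact_force: [1.2, -0.1, -4.0]
opening: 12.9
```

```bash
cat >> h.py <<'E'
def sc(az,th):
    "tool pose: mouth toward azimuth az, pitched th deg mouth-down; tool z = scoop y"
    a=np.radians(az);t=np.radians(th);m=np.array([np.cos(a),np.sin(a),0]);up=np.array([0,0,1.])
    x=-(np.cos(t)*m-np.sin(t)*up); u=np.cos(t)*up+np.sin(t)*m   # scoop x, scoop up
    return R.from_matrix(np.c_[x,-u,np.cross(x,-u)]),x,u
def tcpfor(lip,az,th):
    r,x,u=sc(az,th);return np.array(lip,float)+78*x+50*u,r
E
python3 - <<'E'
from h import *
st();circ("w9")
r,x,u=sc(168,-20);print("chk",np.round(r.as_matrix(),2))
np.set_printoptions(precision=1,suppress=True)
for az in(36,80,110,-10):
  for th in(-20,50):
    p,r=tcpfor((392,282,100),az,th);print(az,th,p,np.hypot(*p[:2]),p[2])
show((430,190,210),sc(36,-20)[0])
print(ray("top",(140.5,265),96),[d for d in nets.landmark_of("top","pot")][:1])
E
```

```text
t 19.67 tcp [565.1 -47.  207.5] y [-0.328  0.076 -0.942] z [0.225 0.974 0.   ] q [ 0.5   0.66 -0.66  1.48  0.28  1.45  1.15] F [ 1.2 -0.1 -4. ] open 12.9
circles [(np.float32(313.5), np.float32(174.5), np.float32(21.6)), (np.float32(268.5), np.float32(180.5), np.float32(23.6)), (np.float32(311.5), np.float32(220.5), np.float32(20.5)), (np.float32(251.5), np.float32(220.5), np.float32(21.3)), (np.float32(358.5), np.float32(57.5), np.float32(29.4))]
ball0_center [(array([267., 180.]), 0.8), (array([253., 219.]), 0.5), (array([265., 229.]), 0.19)]
tray_ramp [(array([ 14., 320.]), 0.51)]
scoop [(array([282., 172.]), 0.61)]
box [(array([312., 176.]), 0.97), (array([253., 217.]), 0.63), (array([268., 178.]), 0.6), (array([254., 264.]), 0.56)]
chk [[ 0.92 -0.33  0.21]
 [-0.2   0.07  0.98]
 [-0.34 -0.94 -0.  ]]
36 -20 [318.9 228.9 120.3] 392.49962998961576 120.30705985989326
36 50 [382.4 275.  191.9] 471.06035635223924 191.89084704760725
80 -20 [376.3 193.  120.3] 422.89903113311067 120.30705985989326
80 50 [389.9 270.3 191.9] 474.49254413611555 191.89084704760725
110 -20 [422.9 197.1 120.3] 466.572403085593 120.30705985989326
110 50 [396.  270.9 191.9] 479.821953224192 191.89084704760725
-10 -20 [303.  297.7 120.3] 424.7567659773183 120.30705985989326
-10 50 [380.3 284.1 191.9] 474.70974739423497 191.89084704760725
row [-173.8   55.   201.9] [ 0.8  2.1 -0. ]
[393.  273.8  96. ] [{'pixel': [145.1, 267.6], 'score': 0.95}]
```

```bash
python3 - <<'E'
from h import *
np.set_printoptions(precision=1,suppress=True)
im=cv2.imread("pics/top0.png")[220:320,95:200];g=cv2.GaussianBlur(cv2.cvtColor(cv2.resize(im,None,fx=4,fy=4,interpolation=cv2.INTER_CUBIC),cv2.COLOR_BGR2GRAY),(5,5),1)
c=cv2.HoughCircles(g,cv2.HOUGH_GRADIENT,1,8,param1=90,param2=25,minRadius=88,maxRadius=120)
if c is not None:
    for x,y,r in c[0][:4]:
        p=(x/4+95-.4,y/4+220-.4);print(p,r/4,ray("top",p,96))
print("bal",ray("top",(146.5,269.3),36))
print("scene rim",ray("scene",(451,235.5),96),proj("scene",(392,282,96)),proj("top",(392,282,96)))
show((400,190,195),sc(90,-20)[0])
E
```

```text
(np.float32(136.225), np.float32(265.725)) 26.075 [391.6 282.6  96. ]
(np.float32(137.725), np.float32(267.725)) 26.4 [387.4 279.4  96. ]
(np.float32(139.475), np.float32(266.225)) 22.4 [390.5 275.9  96. ]
bal [388.8 277.7  36. ]
scene rim [405.5 287.9  96. ] [451.6 229.5] [136.5 265.5]
row [-196.1   79.3  195. ] [ 0.5  1.3 -0. ]
```

move_arm([
  [-8,3,8,0.02,0.05,0],
  [-24,10,24,0.06,0.15,0],
  [-43,18,43,0.1,0.27,0],
  [-63,26,63,0.14,0.38,0],
  [-83,34,83,0.19,0.5,0],
  [-103,42,103,0.24,0.62,0],
  [-123,50,123,0.28,0.74,0],
  [-143,58,143,0.33,0.86,0],
  [-161,65,161,0.38,0.98,0],
  [-177,72,177,0.42,1.1,0],
  [-189,76,189,0.46,1.2,0],
  [-196,79,195,0.5,1.3,0],
])

```text
clock: 20.97
tool_pos: [397.1, 191.3, 194.3]
tcp_rot: [-0.384, 0.59, -0.418, 0.574]
contact_force: [-0.1, 1.0, -3.8]
opening: 12.6
```

```bash
python3 - <<'E'
from h import *
st();circ("w10")
show((400,190,195),sc(90,-20)[0])
for lip,th in(((392,268,108),-18),((392,268,108),0),((392,270,104),25),((392,270,98),50)):
    p,r=tcpfor(lip,90,th);print(th,np.round(p));show(p,r)
E
```

```text
t 20.97 tcp [397.1 191.3 194.3] y [ 0.028  0.355 -0.934] z [ 0.999 -0.052  0.01 ] q [ 0.42  0.13 -0.69  2.21 -0.39  0.74 -0.03] F [-0.1  1.  -3.8] open 12.6
circles [(np.float32(267.5), np.float32(179.5), np.float32(22.5)), (np.float32(312.5), np.float32(175.5), np.float32(21.3)), (np.float32(251.5), np.float32(224.5), np.float32(28.0)), (np.float32(308.5), np.float32(218.5), np.float32(22.7))]
ball0_center [(array([267., 180.]), 0.92)]
tray_ramp []
scoop [(array([286., 173.]), 0.81)]
box [(array([266., 175.]), 0.96), (array([252., 223.]), 0.83), (array([313., 176.]), 0.78), (array([317., 218.]), 0.6)]
row [-0.5  0.4 -0.7] [-0.029 -0.039 -0.015]
-18 [392. 178. 131.]
row [33.3 55.4 -9.1] [-0.028 -0.04  -0.05 ]
0 [392. 190. 158.]
row [13.  34.7 -9.2] [-0.022 -0.044 -0.364]
25 [392. 220. 182.]
row [-24.1  22.8 -10.3] [-0.012 -0.049 -0.8  ]
50 [392. 258. 190.]
row [-62.   29.1 -12. ] [-0.002 -0.052 -1.236]
```

move_arm([
  [8,15,-4,-0.01,-0.02,-0.08],
  [16,32,-8,-0.02,-0.04,-0.16],
  [22,43,-9,-0.02,-0.04,-0.24],
  [22,43,-9,-0.02,-0.04,-0.24],
  [17,39,-9,-0.02,-0.04,-0.3],
  [13,35,-9,-0.02,-0.04,-0.36],
  [6,30,-9,-0.02,-0.04,-0.46],
  [-2,27,-9,-0.02,-0.045,-0.56],
  [-11,25,-10,-0.02,-0.045,-0.66],
  [-20,23,-10,-0.01,-0.05,-0.76],
  [-28,23,-10,-0.01,-0.05,-0.85],
  [-36,24,-11,-0.01,-0.05,-0.94],
])

```text
clock: 22.22
tool_pos: [392.5, 232.8, 186.0]
tcp_rot: [0.623, -0.338, 0.62, -0.336]
contact_force: [0.1, -0.0, -2.0]
opening: 13.2
```

```bash
python3 - <<'E'
from h import *
st();p,r=tcpfor((392,270,98),90,50);show(p,r);circ("w11")
E
```

```text
t 22.22 tcp [392.5 232.8 186. ] y [-0.005 -0.546 -0.838] z [ 1.    -0.001 -0.006] q [-0.46  0.53 -0.53  1.81  0.56  1.44 -1.24] F [ 0.1 -0.  -2. ] open 13.2
row [-19.1 -17.1  -0.6] [ 0.005  0.003 -0.295]
circles [(np.float32(313.5), np.float32(4.5), np.float32(21.6)), (np.float32(266.5), np.float32(3.5), np.float32(20.8))]
ball0_center []
tray_ramp [(array([363., 247.]), 0.72)]
scoop [(array([283., 171.]), 0.83)]
box [(array([267.,  11.]), 0.85), (array([316.,   9.]), 0.58), (array([408., 260.]), 0.39)]
```

move_arm([
  [-7,-6,0,0,0,-0.1],
  [-13,-12,0,0,0,-0.2],
  [-19,-17,0,0,0,-0.295],
  [-19,-17,0,0,0,-0.295],
  [-19,-17,0,0,0,-0.295],
  [-19,-17,0,0,0,-0.295],
])

```text
clock: 22.97
tool_pos: [392.9, 255.1, 189.3]
tcp_rot: [0.665, -0.245, 0.663, -0.241]
contact_force: [-0.2, 0.5, -0.6]
opening: 13.1
```

```bash
python3 - <<'E'
from h import *
st();circ("w12");s=get_image("scene");t=get_image("top");cv2.imwrite("pics/s12.png",s);cv2.imwrite("pics/t12.png",t)
for c in("scene","top"):print(c,[(np.round(d["pixel"]),round(d["score"],2)) for d in nets.boxes_of(c,"ball0")],nets.landmark_of(c,"pot"))
E
```

```text
t 22.97 tcp [392.9 255.1 189.3] y [-0.007 -0.763 -0.646] z [ 1.    -0.004 -0.006] q [-0.64  0.73 -0.47  1.63  0.63  1.72 -1.34] F [-0.2  0.5 -0.6] open 13.1
circles [(np.float32(241.5), np.float32(45.5), np.float32(18.1)), (np.float32(365.5), np.float32(218.5), np.float32(29.4)), (np.float32(288.5), np.float32(39.5), np.float32(17.7)), (np.float32(377.5), np.float32(257.5), np.float32(20.3))]
ball0_center [(array([370., 238.]), 0.45)]
tray_ramp [(array([363., 186.]), 0.75)]
scoop [(array([283., 171.]), 0.82)]
box [(array([243.,  42.]), 0.98), (array([291.,  42.]), 0.78)]
scene [(array([434., 236.]), 0.69)] [{'pixel': [441.6, 248.7], 'score': 0.65}, {'pixel': [440.8, 239.9], 'score': 0.5}, {'pixel': [470.1, 257.3], 'score': 0.31}]
top [] [{'pixel': [145.5, 268.4], 'score': 0.94}]
```

move_arm([
  [15,-13,0,0,0,0],
  [35,-30,0,0,0,0],
  [57,-48,0,0,0,0.1],
  [57,-48,0,0,0,0.2],
  [57,-48,0,0,0,0.3],
  [57,-48,0,0,0,0.4],
  [57,-48,0,0,0,0.52],
  [57,-48,0,0,0,0.64],
  [57,-48,0,0,0,0.76],
  [57,-48,0,0,0,0.87],
  [57,-48,0,0,0,0.87],
])

```text
clock: 24.43
tool_pos: [393.7, 251.0, 263.9]
tcp_rot: [-0.498, 0.503, -0.501, 0.497]
contact_force: [-0.9, -1.6, -2.4]
opening: 12.8
```

```bash
python3 - <<'E'
from h import *
st();show((648,227,170),down(95.3));t=get_image("top");cv2.imwrite("pics/t13.png",t);s=get_image("scene");cv2.imwrite("pics/s13.png",s)
for c in("scene","top"):print(c,[(np.round(d["pixel"]),round(d["score"],2)) for d in nets.boxes_of(c,"ball0")])
E
```

```text
t 24.43 tcp [393.7 251.  263.9] y [-0.003  0.001 -1.   ] z [ 1.    -0.01  -0.003] q [-0.07  0.14 -0.6   1.95  0.09  1.08 -0.72] F [-0.9 -1.6 -2.4] open 12.8
row [ 21.5  93.1 254.8] [ 0.002 -1.673 -0.003]
scene [(array([435., 237.]), 0.66), (array([464., 254.]), 0.52)]
top [(array([149., 263.]), 0.64)]
```

move_arm([
  [22,20,40,0,-0.12,0],
  [22,40,80,0,-0.24,0],
  [22,60,120,0,-0.36,0],
  [22,80,160,0,-0.48,0],
  [22,90,200,0,-0.6,0],
  [22,93,235,0,-0.72,0],
  [22,93,255,0,-0.84,0],
  [22,93,255,0,-0.96,0],
  [22,93,255,0,-1.08,0],
  [22,93,255,0,-1.2,0],
  [22,93,255,0,-1.32,0],
  [22,93,255,0,-1.44,0],
])

```text
clock: 25.63
tool_pos: [645.6, 238.6, 167.6]
tcp_rot: [0.706, -0.046, 0.04, -0.705]
contact_force: [0.4, 0.6, -2.2]
opening: 12.8
```

```bash
python3 - <<'E'
from h import *
st();show((648,227,54),down(95.3))
E
```

```text
t 25.63 tcp [645.6 238.6 167.6] y [-0.008 -0.001 -1.   ] z [ 0.121  0.993 -0.002] q [ 0.08  0.71 -0.73  1.48  0.5   1.15  0.71] F [ 0.4  0.6 -2.2] open 12.8
row [  4.6 113.6 -11. ] [ 0.002 -0.214 -0.008]
```

move_arm([
  [5,20,-11,0,-0.12,-0.004],
  [5,45,-11,0,-0.21,-0.008],
  [5,70,-11,0,-0.21,-0.008],
  [5,90,-11,0,-0.21,-0.008],
  [5,103,-11,0,-0.21,-0.008],
  [5,110,-11,0,-0.21,-0.008],
  [5,112,-11,0,-0.21,-0.008],
  [5,112,-11,0,-0.21,-0.008],
])

```text
clock: 26.3
tool_pos: [648.2, 228.3, 55.4]
tcp_rot: [0.707, 0.032, -0.032, -0.706]
contact_force: [-0.1, 0.8, -1.1]
opening: 13.1
```

```bash
python3 - <<'E'
from h import *
st();get_image("wrist");st()
E
```

```text
t 26.3 tcp [648.2 228.3  55.4] y [-0.    -0.001 -1.   ] z [-0.09   0.996 -0.001] q [ 0.08  0.84 -0.71  1.55  0.63  0.98  0.85] F [-0.1  0.8 -1.1] open 13.1
t 26.35 tcp [648.8 228.2  56.3] y [ 0.001 -0.001 -1.   ] z [-0.09   0.996 -0.001] q [ 0.08  0.84 -0.71  1.55  0.62  0.98  0.85] F [-0.8  0.  -0.8] open 13.0
```

move_arm([
  [0,2,0,0,0,0],
  [0,4,0,0,0,0],
  [0,5.5,0,0,0,0],
  [0,6.5,0,0,0,0],
  [0,6.5,0,0,0,0],
  [0,6.5,0,0,0,0],
])

```text
clock: 26.85
tool_pos: [649.1, 228.0, 50.1]
tcp_rot: [0.707, 0.032, -0.031, -0.706]
contact_force: [0.6, -0.1, -1.0]
opening: 12.9
```

```bash
python3 - <<'E'
from h import *
st()
E
```

```text
t 26.85 tcp [649.1 228.   50.1] y [ 0.001 -0.001 -1.   ] z [-0.089  0.996 -0.001] q [ 0.08  0.85 -0.7   1.55  0.63  0.97  0.84] F [ 0.6 -0.1 -1. ] open 12.9
```

Down a touch more, until the bench carries it.

move_arm([
  [0,0.7,0,0,0,0],
  [0,1.4,0,0,0,0],
  [0,1.4,0,0,0,0],
  [0,1.4,0,0,0,0],
])

```text
clock: 27.18
tool_pos: [649.4, 227.9, 50.0]
tcp_rot: [0.707, 0.032, -0.031, -0.706]
contact_force: [-1.6, -1.7, 6.5]
opening: 12.9
```

```bash
python3 - <<'E'
from h import *
st()
E
```

```text
t 27.18 tcp [649.4 227.9  50. ] y [ 0.002 -0.001 -1.   ] z [-0.089  0.996 -0.001] q [ 0.08  0.85 -0.7   1.55  0.63  0.97  0.84] F [-1.6 -1.7  6.5] open 12.9
```

move_arm([
  [0,0,0,0,0,0],
  [0,0,0,0,0,0],
  [0,0,0,0,0,0],
  [0,0,0,0,0,0],
  [0,0,0,0,0,0],
  [0,-10,0,0,0,0],
  [0,-30,0,0,0,0],
  [0,-60,0,0,0,0],
  [0,-100,0,0,0,0],
  [0,-140,0,0,0,0],
  [-40,-150,-40,0,0,0],
  [-40,-150,-80,0,0,0],
], gripper=60)

```text
clock: 28.18
tool_pos: [616.0, 163.0, 204.9]
tcp_rot: [-0.705, -0.038, 0.032, 0.708]
contact_force: [-0.1, -0.9, -1.3]
opening: 51.3
```

```bash
python3 - <<'E'
from h import *
st();s=get_image("scene");t=get_image("top");cv2.imwrite("pics/s14.png",s);cv2.imwrite("pics/t14.png",t)
c=np.zeros((600,800,3),np.uint8)
c[:300,:400]=cv2.resize(t[210:330,95:255],None,fx=2.5,fy=2.5,interpolation=cv2.INTER_CUBIC)
c[:300,400:]=cv2.resize(s[190:310,390:550],None,fx=2.5,fy=2.5,interpolation=cv2.INTER_CUBIC)
c[300:,:400]=cv2.resize(s,(400,300),interpolation=cv2.INTER_AREA)
c[300:,400:]=cv2.resize(t,(400,300),interpolation=cv2.INTER_AREA);cv2.imwrite("pics/c14.png",c)
print([ (cc,n,[(np.round(d["pixel"]),round(d["score"],2)) for d in nets.landmark_of(cc,n)]) for cc in("scene","top") for n in("scoop_grip","scoop","pot","gate")])
E
```

```text
t 28.18 tcp [616.  163.  204.9] y [ 0.008  0.004 -1.   ] z [-0.099  0.995  0.003] q [ 0.28  0.6  -0.83  1.61  0.48  1.14  1.  ] F [-0.1 -0.9 -1.3] open 51.3
[('scene', 'scoop_grip', [(array([343., 312.]), 0.74)]), ('scene', 'scoop', [(array([351., 315.]), 0.8), (array([445., 248.]), 0.38)]), ('scene', 'pot', [(array([444., 250.]), 0.93), (array([442., 238.]), 0.58)]), ('scene', 'gate', [(array([239., 130.]), 0.78)]), ('top', 'scoop_grip', [(array([168., 152.]), 0.98), (array([415., 261.]), 0.34)]), ('top', 'scoop', [(array([152., 278.]), 0.74), (array([179., 173.]), 0.57), (array([394., 179.]), 0.16)]), ('top', 'pot', [(array([146., 268.]), 0.65)]), ('top', 'gate', [(array([147., 274.]), 0.24)])]
```

View pics/c14.png

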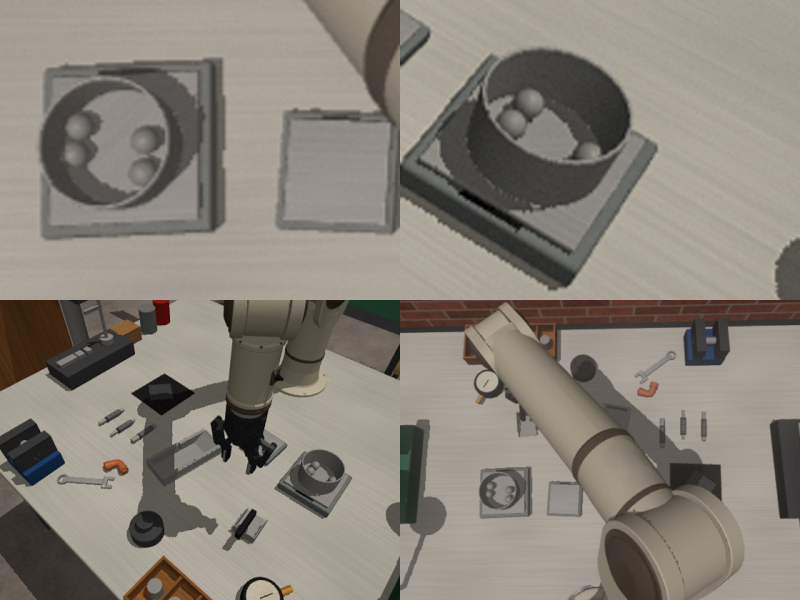

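The top crop shows four balls in the pot at (80,125), (77,153), (145,138) and (143,172), and the pot is standing on the large balance. The scoop is on the bench, the gate is flat on the pad, and the plugs and elbow are in place. The arm is clear, so I hand in.

```bash
python3 -c "
from cell import arm
print(arm.sign_off(), arm.get_obs()['clock'])"
```

```text
the job is handed in; nothing more can be done
the job is handed in; nothing more can be done
```

The job is done and handed in at about 29 s of the 72 s allowed.

**What I did:** I drew the gate straight up, tilted it onto the rubber pad and released it there. I then picked up the scoop by its handle and pushed it along the tray against the ramp. After lifting the balls out I tipped them into the pot on the large balance and set the scoop back down where it had stood.

**Last checks:**
- **Balls:** the top view shows all four in the pot, which stands on the large balance. The scene view shows three; I take the fourth to be hidden by the rim.
- **Gate and scoop:** the gate lies flat within the pad. The scoop stands on the bench at its old spot, released level by the tool's measured pose.
- **Plugs and elbow:** all look to be where they were at the start. I judged this by eye in the final picture and did not measure it.
- **Forces:** the readings I took showed at most about 7 N from outside. The arm touched nothing when I handed in.

**What failed or disagreed:**
- The first tilt of the gate, leaning toward the robot, ran into joint ranges, so I laid it leaning the other way.
- The cameras disagreed by up to 9 mm on the tray's sideways position, so I aligned the scoop to the tray in the wrist picture.
- In the final pictures the networks reported a few wrong hits, such as a second "scoop" at the pot; the picture itself did not support them.

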